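# Open the childproof bottle set out with the pill dish

### The arm

A 7-joint arm with a two-finger parallel gripper is mounted at the origin on the work surface. World frame = base frame: x ahead of the robot, y to its left, z up, the work surface at z = 0. Lengths are in m, angles in degrees, forces in N, time in s.
With the tool pointing down it reaches from about 0.35 to 0.9 m from the base axis. Payload 19.9 kg.
Tool frame: the origin (TCP) lies at the very end of the fingers, on their centre line; the grasp point (between the pads) lies ctrl.pinch_z behind it (ctrl.pinch_z is the distance from the TCP to the grasp point, in m); z points along the fingers, x is the direction in which the jaws open and shut, and the axes are right-handed (so a half turn about z gives the same grasp; the last joint's range is limited). The gripper opens to 85 mm and grips with 20 to 120 N. Pads are 22 mm wide; open, the fingers measure 114 mm over their backs; the gripper's body (76 mm by 85 mm) begins 54 mm behind the grasp point. The pads swing forward as they close: fully open they stand 13 mm farther back than shut.
Start: joints at [-79.269, 23.915, -0.59, 92.452, 0.269, 63.638, -3.037], TCP at [0.142, 0.609, 0.206] pointing down, gripper open.
Joint ranges: [-161.28, 161.28], [-22.2, 115.67], [-73.04, 71.86], [3.21, 147.25], [-68.34, 248.33], [10.77, 114.83], [-161.83, 161.83]. Speed limits (degrees/s): [108.29, 108.29, 136.94, 136.94, 172.46, 172.46, 172.46].

### API

Orientations are given as a 3x3 rotation matrix whose columns are the frame's x, y, z axes.
In Python, from plant import ctrl gives the robot as it stands.
- The arm moves only by the tool carry_out, never from a script. Its argument "plan" is a list of rows, each a list of 5 numbers: the shift along the tool's x, y, z in m, then the turn about the tool's z in degrees, then the closure, from -1 (fully open) to 1 (shut), so that 0 is half open. A call has 1 to 10 rows; each row shifts and turns the commanded pose from where the row before left it, along the tool's axes as they then stand; what a row does not reach is not made up. A row lasts 1/8 s, in which the tool goes at most 62.5 mm and 10.7 degrees, less where a joint would pass 70% of its speed; a pose out of reach is approached as far as the arm can. A call with a gripper value outside its range is refused whole. The fingers move at their own pace and stop on an object; the grip force is fixed at half the most. Time passes only in rows, so rows that do not move let the fingers close. It gives the time, the measured TCP pose, the force and the opening at its end, in the units of the state.
- ctrl.get_state(): the state, without advancing time (a new reading comes with each control period).
- ctrl.capture(name): name is "scene" or "top" or "wrist"; returns a dict with "pixels" (420x560x3 uint8, red, green, blue), "camera_matrix" (3x3 intrinsics, pixels), "extrinsics" (4x4, takes a point from camera to world coordinates). Camera axes: x right, y down, z forward; pixel columns grow to the right and rows downward; lengths in m; the calibration is good to about 2 mm. A picture is of the moment at which its call begins. There is no depth.
- ctrl.close_job(): hands the job in, once; it reports no verdict.
The state is a dict: "time_s": time; "joints": joint angles; "qd": joint speeds; "effort": joint torques, N m; "tool_pos": TCP position; "tool_rot": TCP orientation; "ft_force": force on the tool from outside, world axes, zero at the start; "moment": the same for the moment, N m; "gripper_width": opening from 0.0 (shut) to 1.0 (fully open).
Only numpy, scipy, OpenCV 4.12 (cv2) and the standard library are available. Lean on these libraries where they do the work, as an engineer would, in place of code of your own. Each camera call takes 0.05 s, during which the arm holds its last target. There are 200 camera calls.

### The job

Two identical bottles with push-and-turn safety caps stand on the desk, and the small round steel pill dish has been set out right beside one of them. Open that bottle: press its cap down, twist it counter-clockwise until it comes free, and lift it off; finish while still holding the cap in the gripper, level and straight above its bottle, with several centimetres of air below it. Leave the other bottle closed, and do not shift the dish or the drinks can.

Things in the scene. Friction and masses are not known exactly. Their poses are not given: they have to be found in the camera images.
- bottle_1: Square amber pill bottle (64 mm wide) standing in a low black holder (78 mm square, 24 mm high) fixed to the desk: bottle and holder cannot move or turn. Origin at the centre of its underside, on the desk; z up along the neck. Looks the same as the other bottle. It carries cap_1.
- bottle_2: Square amber pill bottle (64 mm wide) standing in a low black holder (78 mm square, 24 mm high) fixed to the desk: bottle and holder cannot move or turn. Origin at the centre of its underside, on the desk; z up along the neck. Looks the same as the other bottle. It carries cap_2.
- cap_1_mid (a point): Centre (on the axis, half-way up) of the loose white ribbed safety cap on bottle_1: 52 mm across, 32 mm tall, about 30 g; at the start its rim is 100 mm and its top 132 mm above the desk. z up; x along the bottle's x axis when locked. Pressed, it sinks 7 mm to a hard stop, against a spring of 7 N rising to 12 N, and must be over 4.5 mm down to start turning.
- cap_2_mid (a point): Centre (on the axis, half-way up) of the loose white ribbed safety cap on bottle_2: 52 mm across, 32 mm tall, about 30 g; at the start its rim is 100 mm and its top 132 mm above the desk. z up; x along the bottle's x axis when locked. Pressed, it sinks 7 mm to a hard stop, against a spring of 7 N rising to 12 N, and must be over 4.5 mm down to start turning.
- neck_1 (a point): Centre of the rim of bottle_1's neck, under the cap, 121 mm above the desk; neck 35 mm, its bayonet ring 44 mm across; a grey sprung liner stands up to 9 mm out of it. Kept pressed, the cap turns only counter-clockwise seen from above, and is free to lift straight off between 55 and 82 degrees from locked (aim for 68; a stop lies just beyond); elsewhere it is caught.
- neck_2 (a point): Centre of the rim of bottle_2's neck, under the cap, 121 mm above the desk; neck 35 mm, its bayonet ring 44 mm across; a grey sprung liner stands up to 9 mm out of it. Kept pressed, the cap turns only counter-clockwise seen from above, and is free to lift straight off between 55 and 82 degrees from locked (aim for 68; a stop lies just beyond); elsewhere it is caught.
- dish_mid (a point): Centre of the small round steel pill dish, 60 mm across, 22 mm high, on the desk. Its centre lies 85 to 105 mm from the axis of the bottle to be opened, on the side away from the robot, and over 170 mm from the other bottle.
- notes_mid (a point): Centre of a square pad of note paper, 50 mm wide, 16 mm high, lying beside the other bottle; it means nothing.
- can_mid (a point): Centre of an aluminium drinks can, 66 mm across, 115 mm tall, standing further back between the bottles.
Things that resemble listed ones, but are neither listed nor needed, are in the scene too. What is shaped like the part that bears dish_mid but turquoise is not meant.

How it is judged (in metres and radians):
On the way, in this order (a step that is already met when the one before it is completed fails the run):
1. the cap of the bottle beside the dish is pressed down (over 3.5 mm) while still at its locked angle (((horizontal distance between dish_mid and bottle_1 below 0.13 m and z of cap_1_mid in the frame of bottle_1 below 0.1125 m and angle between the x axis of cap_1_mid and the x axis of bottle_1, either way round below 0.4 rad) or (horizontal distance between dish_mid and bottle_2 below 0.13 m and z of cap_2_mid in the frame of bottle_2 below 0.1125 m and angle between the x axis of cap_2_mid and the x axis of bottle_2, either way round below 0.4 rad))), for 0.05 s.
2. that cap is turned free (over 50 degrees) while still on the neck (((horizontal distance between dish_mid and bottle_1 below 0.13 m and z of cap_1_mid in the frame of bottle_1 below 0.124 m and angle between the x axis of cap_1_mid and the x axis of bottle_1, either way round above 0.87 rad) or (horizontal distance between dish_mid and bottle_2 below 0.13 m and z of cap_2_mid in the frame of bottle_2 below 0.124 m and angle between the x axis of cap_2_mid and the x axis of bottle_2, either way round above 0.87 rad))), for 0.05 s.
At the end, for the whole second after the job is handed in: The dish-side bottle's cap is held still by the fingers (over 1 N), level within 0.3 rad, within 40 mm of the bottle's axis, at least 40 mm above its seat, clear of the bottle; the other cap is still locked and within 6 mm; dish and can moved under 30 mm, can upright (((horizontal distance between dish_mid and bottle_1 below 0.13 m and z of cap_1_mid in the frame of bottle_1 above 0.156 m and horizontal distance between cap_1_mid and bottle_1 below 0.04 m and angle between each of cap_1_mid, can_mid's own z axis and vertical below 0.3 rad and contact force between the fingers and cap_1 above 1 N and contact force between cap_1 and bottle_1 below 0.2 N and linear speed of cap_1 below 0.05 m/s and distance of cap_2_mid from where it was at the start of the episode below 0.006 m and angle between the x axis of cap_2_mid and the x axis of bottle_2, either way round below 0.3 rad and distance of each of dish_mid, can_mid from where it was at the start of the episode below 0.03 m) or (horizontal distance between dish_mid and bottle_2 below 0.13 m and z of cap_2_mid in the frame of bottle_2 above 0.156 m and horizontal distance between cap_2_mid and bottle_2 below 0.04 m and angle between each of cap_2_mid, can_mid's own z axis and vertical below 0.3 rad and contact force between the fingers and cap_2 above 1 N and contact force between cap_2 and bottle_2 below 0.2 N and linear speed of cap_2 below 0.05 m/s and distance of cap_1_mid from where it was at the start of the episode below 0.006 m and angle between the x axis of cap_1_mid and the x axis of bottle_1, either way round below 0.3 rad and distance of each of dish_mid, can_mid from where it was at the start of the episode below 0.03 m))); the arm keeps its last pose, push and grip.
It fails at once if the other bottle's cap is worked (moved over 6 mm or turned over 0.4 rad) ((horizontal distance between dish_mid and bottle_1 below 0.13 m and (distance of cap_2_mid from where it was at the start of the episode above 0.006 m or angle between the x axis of cap_2_mid and the x axis of bottle_2, either way round above 0.4 rad)) or (horizontal distance between dish_mid and bottle_2 below 0.13 m and (distance of cap_1_mid from where it was at the start of the episode above 0.006 m or angle between the x axis of cap_1_mid and the x axis of bottle_1, either way round above 0.4 rad))).
It fails at once if the pill dish is shifted by over 30 mm (distance of dish_mid from where it was at the start of the episode above 0.03 m).
It fails at once if the drinks can is shifted by over 30 mm or knocked over (distance of can_mid from where it was at the start of the episode above 0.03 m or angle between can_mid's own z axis and vertical above 0.5 rad).
It also fails if it takes over 34 s, if anything falls off the work surface, if the arm or the gripper's body presses on something with over 40 N, if the wrist force passes 120 N, or if a joint passes its speed limit or range.

## Working session

There is one attempt and no reset: what is moved stays moved. The work goes in short steps, Python scripts to look and compute and a tool call to move; the robot and the scene stay as the last step left them, time stands still between calls to the robot, and variables do not carry over. Pictures are saved under pics/ and viewed, about 8 in all and at most 12, crops included, and the job is handed in when it is done.

Besides the shell and the picture viewer there is one more tool, called after ">>>" by a JSON object that holds its "fn" and its "kwargs". carry_out: Moves the arm, as the interface text tells. Its arguments: {"type":"object","properties":{"plan":{"type":"array","items":{"type":"array","items":{"type":"number"}}}},"required":["plan"]}

```bash
mkdir -p pics; cat > h.py <<'E'
import numpy as np, cv2
from plant import ctrl
def cap(n,f):
    c=ctrl.capture(n); cv2.imwrite('pics/'+f,c['pixels'][:,:,::-1]); np.savez('pics/'+f+'.npz',**c); return c
def ray(c,u,v,z):
    K,T=c['camera_matrix'],c['extrinsics']
    d=T[:3,:3]@np.linalg.solve(K,[u,v,1.]); o=T[:3,3]
    return o+d*(z-o[2])/d[2]
def proj(c,p):
    T=np.linalg.inv(c['extrinsics']); q=c['camera_matrix']@(T[:3,:3]@np.array(p)+T[:3,3]); return q[:2]/q[2]
E
python3 - <<'E'
from h import *
for n in('scene','top'): 
    c=cap(n,n+'1.png'); print(n,c['extrinsics'].round(3).tolist(),c['camera_matrix'][0,0])
s=ctrl.get_state(); print(s['time_s'],s['tool_pos'],np.round(s['tool_rot'],3).tolist(),s['gripper_width'],ctrl.pinch_z)
E
```

```text
scene [[-0.081, 0.872, -0.482, 1.095], [0.997, 0.072, -0.036, 0.045], [0.004, -0.483, -0.875, 0.965], [0.0, 0.0, 0.0, 1.0]] 477.6174093813031
top [[0.03, -0.996, 0.084, 0.527], [-0.999, -0.028, 0.025, -0.005], [-0.023, -0.085, -0.996, 0.83], [0.0, 0.0, 0.0, 1.0]] 419.34625289393887
0.1 [0.14167011 0.60837298 0.20500842] [[0.227, 0.974, -0.0], [0.974, -0.227, -0.001], [-0.001, 0.0, -1.0]] 1.0015354996890535 0.0187
```

View pics/top1.png

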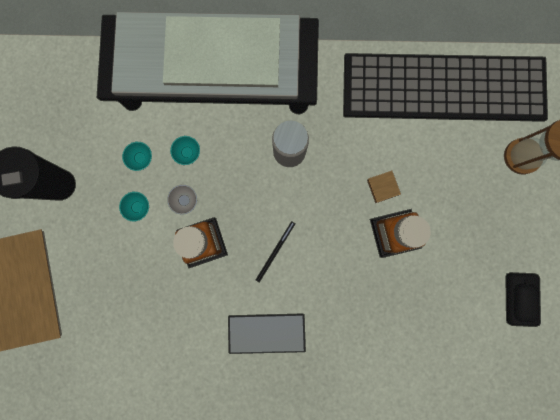

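View pics/scene1.png

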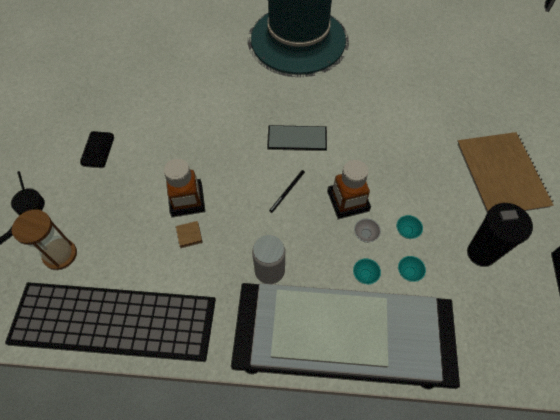

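Top view: the steel dish (182,199) lies beside the left bottle (cap 190,242). The turquoise dishes (137,156), (185,150) and (134,206) are decoys. The right bottle (cap 413,230) has the note pad (384,186), and the can is at (290,140). I choose the left bottle, and next measure it and check it in one close crop.

```bash
python3 - <<'E'
from h import *
def ld(f): return dict(np.load('pics/'+f+'.npz'))
t=ld('top1.png'); s=ld('scene1.png')
def blob(c,box):
    x0,y0,x1,y1=box; p=c['pixels'][y0:y1,x0:x1]; h=cv2.cvtColor(p,cv2.COLOR_RGB2HSV)
    m=((h[...,2]>165)).astype(np.uint8)
    n,l,st,ce=cv2.connectedComponentsWithStats(m); i=1+st[1:,4].argmax(); 
    cs,_=cv2.findContours((l==i).astype(np.uint8),0,1); 
    (u,v),r=cv2.minEnclosingCircle(cs[0]); return u+x0,v+y0,r,st[i].tolist()
for b in((165,215,220,270),(390,205,440,255)):
    u,v,r,st=blob(t,b); P=ray(t,u,v,.132); print(u,v,r,st,P, 'diam',2*np.linalg.norm(ray(t,u+r,v,.132)-P),'scene px of top centre',proj(s,P))
D=ray(t,182,199,.015); print('dish',D,'can',ray(t,290,137,.115),'notes',ray(t,384,186,.016))
print(proj(s,D))
a=cv2.resize(t['pixels'][160:280,120:270],(500,400),interpolation=2); b=cv2.resize(s['pixels'][150:250,300:400],(300,300),interpolation=2)
b=cv2.copyMakeBorder(b,0,100,0,0,0)
cv2.imwrite('pics/crop.png',np.hstack([a,b])[:,:,::-1])
E
```

```text
192.5 239.5 8.514793395996094 [21, 19, 16, 12, 62] [0.53046091 0.14412411 0.132     ] diam 0.02851812935885187 scene px of top centre [351.48321853 170.93048832]Traceback (most recent call last):
  File "<stdin>", line 11, in <module>
  File "<stdin>", line 7, in blob
ValueError: attempt to get argmax of an empty sequence
```

```bash
python3 - <<'E'
from h import *
def ld(f): return dict(np.load('pics/'+f+'.npz'))
t=ld('top1.png'); s=ld('scene1.png')
P=t['pixels'].astype(int)
print('cap',P[242,190],P[248,183],'cap2',P[230,413],'desk',P[260,165],P[200,240])
def blob(c,box):
    x0,y0,x1,y1=box; p=c['pixels'][y0:y1,x0:x1].astype(int)
    m=((p[...,0]-p[...,1]>4)&(p[...,2]>95)).astype(np.uint8); m=cv2.morphologyEx(m,cv2.MORPH_OPEN,np.ones((3,3),np.uint8))
    n,l,st,ce=cv2.connectedComponentsWithStats(m); i=1+st[1:,4].argmax()
    cs,_=cv2.findContours((l==i).astype(np.uint8),0,1)
    (u,v),r=cv2.minEnclosingCircle(cs[0]); return u+x0,v+y0,r,st[i].tolist()
for b in((160,210,225,275),(385,200,445,260)):
    u,v,r,st=blob(t,b); Q=ray(t,u,v,.132); print(u,v,r,st,Q,'diam',2*np.linalg.norm(ray(t,u+r,v,.132)-Q),'scene px',proj(s,Q))
D=ray(t,182,199,.015); print('dish',D,'can',ray(t,290,137,.115),'notes',ray(t,384,186,.016))
print(proj(s,D))
a=cv2.resize(t['pixels'][160:280,120:270],(500,400),interpolation=2); b=cv2.resize(s['pixels'][150:250,300:400],(300,300),interpolation=2)
b=cv2.copyMakeBorder(b,0,100,0,0,0)
cv2.imwrite('pics/crop.png',np.hstack([a,b])[:,:,::-1])
E
```

```text
cap [166 162 145] [166 161 144] cap2 [160 156 139] desk [151 155 138] [148 152 136]
179.0 247.0 1.414313554763794 [18, 36, 3, 3, 9] [0.51733584 0.16613868 0.132     ] diam 0.004738370642045835 scene px [362.05907411 166.45378914]
411.0 238.0 1.414313554763794 [25, 37, 3, 3, 9] [ 0.54367638 -0.21752483  0.132     ] diam 0.004630459947133368 scene px [179.09117903 164.24416568]
dish [0.60967125 0.19353171 0.015     ] can [ 0.71281334 -0.01393221  0.115     ] notes [ 0.64585681 -0.20043859  0.016     ]
[366.60759328 231.47595311]
```

View pics/crop.png

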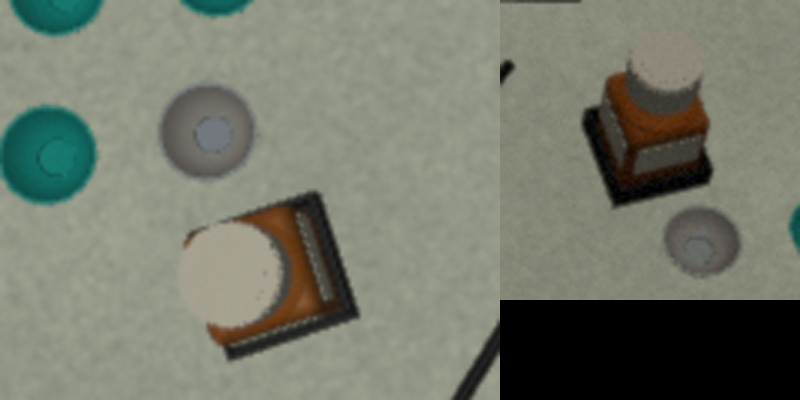

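```bash
cat >> h.py <<'E'
def delta(p):
    s=ctrl.get_state(); R=np.array(s['tool_rot']); return (R.T@(np.array(p)-s['tool_pos'])).round(4)
E
python3 - <<'E'
from h import *
t=dict(np.load('pics/top1.png.npz')); s=dict(np.load('pics/scene1.png.npz'))
Q=ray(t,189.0,242.3,.132); S=ray(s,355,170.3,.132); print('cap top/scene',Q,S,'diam',np.linalg.norm(ray(t,173.4,242.3,.132)-ray(t,204.6,242.3,.132)))
D=ray(t,182.5,199.5,.022); print('dish dist',np.linalg.norm((D-Q)[:2]),'thermos',ray(t,15,172,.2))
print(delta([Q[0],Q[1],.205]))
E
```

```text
cap top/scene [0.52563549 0.14976827 0.132     ] [0.52826942 0.15143592 0.132     ] diam 0.052262226879643346
dish dist 0.09202910866458101 thermos [0.6256296  0.40903213 0.2       ]
[-0.3596  0.478   0.0005]
```

The crop shows the steel dish 92 mm from the left bottle's cap (190,242), cap diameter 52 mm, and the two views agree to 3 mm. I go above it.

>>> {"fn": "carry_out", "kwargs": {"plan": [[-0.036, 0.048, 0, 0, -1], [-0.036, 0.048, 0, 0, -1], [-0.036, 0.048, 0, 0, -1], [-0.036, 0.048, 0, 0, -1], [-0.036, 0.048, 0, 0, -1], [-0.036, 0.048, 0, 0, -1], [-0.036, 0.048, 0, 0, -1], [-0.036, 0.048, 0, 0, -1], [-0.036, 0.048, 0, 0, -1], [-0.036, 0.048, 0, 0, -1]]}}

```text
time_s: 1.35
tool_pos: [0.5285, 0.1476, 0.2056]
tool_rot: [[0.227, 0.974, -0.0], [0.974, -0.227, -0.0], [-0.0, -0.0, -1.0]]
ft_force: [0.2, 1.3, -0.4]
gripper_width: 0.996
```

>>> {"fn": "carry_out", "kwargs": {"plan": [[0, 0, 0, 10, -1], [0, 0, 0, 10, -1], [0, 0, 0, 10, -1], [0, 0, 0, 10, -1], [0, 0, 0, 10, -1], [0, 0, 0, 10, -1], [0, 0, 0, 0, -1], [0, 0, 0, 0, -1]]}}

```text
time_s: 2.35
tool_pos: [0.5275, 0.1493, 0.2055]
tool_rot: [[0.956, 0.295, -0.0], [0.295, -0.956, -0.0], [-0.0, 0.0, -1.0]]
ft_force: [-0.4, 0.2, 0.3]
gripper_width: 1.004
```

```bash
python3 - <<'E'
from h import *
c=cap('wrist','w1.png'); s=ctrl.get_state(); print(s['tool_pos'],np.round(s['tool_rot'],3).tolist(),np.round(s['joints'],1)); print(delta([.527,.1505,.205]),proj(c,[.527,.1505,.132]))
E
```

```text
[0.52750832 0.14920674 0.20552356] [[0.956, 0.294, -0.0], [0.294, -0.956, -0.0], [-0.0, 0.0, -1.0]] [-42.1  17.4  28.1 104.3  -9.3  60.6   6.6]
[-0.0001 -0.0014  0.0005] [282.86077451 208.74757067]
```

View pics/w1.png

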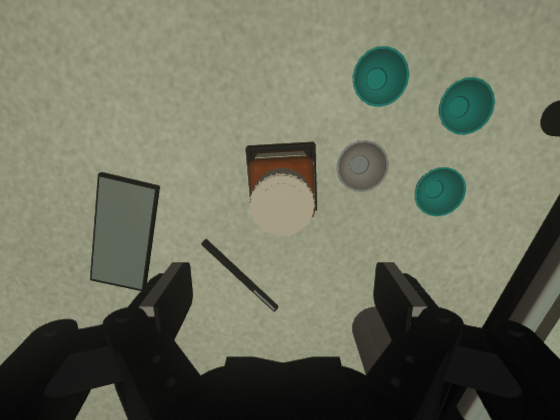

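The wrist view shows the cap at about (282,206), with the dish at its right (362,166). The prediction was (283,209). I make one quick fit for a final correction.

```bash
python3 - <<'E'
from h import *
c=dict(np.load('pics/w1.png.npz')); p=c['pixels'].astype(int)
print(p[206,282],p[176,282],p[250,330]); 
g=cv2.cvtColor(c['pixels'],cv2.COLOR_RGB2GRAY)
m=np.zeros(g.shape,np.uint8); m[165:245,240:325]=1
# cap colour: close to centre colour (red minus green)
d=(np.abs(p-p[200:212,272:292].mean((0,1))).sum(2)<22).astype(np.uint8)*m
d=cv2.morphologyEx(d,cv2.MORPH_OPEN,np.ones((5,5),np.uint8))
cs,_=cv2.findContours(d,0,1); k=max(cs,key=cv2.contourArea)
(u,v),r=cv2.minEnclosingCircle(k); print(u,v,r,cv2.boundingRect(k),cv2.fitEllipse(k))
for a,b in((u,v),cv2.fitEllipse(k)[0]): P=ray(c,a,b,.132); print(P,'diam',2*np.linalg.norm(ray(c,a+r,b,.132)-P),delta([P[0],P[1],.205]))
E
```

```text
[164 156 131] [155 149 125] [151 153 128]
280.0 208.5 35.00366973876953 (248, 177, 66, 60) ((280.776611328125, 206.49208068847656), (59.19694137573242, 64.9658432006836), 69.22135162353516)
[0.52471916 0.1500185  0.132     ] diam 0.05681672117414434 [-0.0024 -0.0016  0.0005]
[0.52482532 0.15182727 0.132     ] diam 0.0567068583215988 [-0.0018 -0.0033  0.0005]
```

>>> {"fn": "carry_out", "kwargs": {"plan": [[-0.001, -0.002, 0.025, 0, -1], [0, 0, 0.025, 0, -1], [0, 0, 0.025, 0, -1], [0, 0, 0.02, 0, -1], [0, 0, 0.01, 0, -1], [0, 0, 0, 0, -1], [0, 0, 0, 0, -1]]}}

```text
time_s: 3.28
tool_pos: [0.5265, 0.1509, 0.1013]
tool_rot: [[0.957, 0.291, 0.001], [0.291, -0.957, 0.0], [0.001, -0.0, -1.0]]
ft_force: [0.4, -0.1, -0.3]
gripper_width: 1.0
```

>>> {"fn": "carry_out", "kwargs": {"plan": [[0, 0, 0, 0, 1], [0, 0, 0, 0, 1], [0, 0, 0, 0, 1], [0, 0, 0, 0, 1], [0, 0, 0, 0, 1], [0, 0, 0, 0, 1], [0, 0, 0, 0, 1], [0, 0, 0, 0, 1]]}}

```text
time_s: 4.28
tool_pos: [0.5262, 0.1509, 0.1011]
tool_rot: [[0.957, 0.291, 0.0], [0.291, -0.957, 0.0], [0.0, -0.0, -1.0]]
ft_force: [-2.7, -0.7, 7.0]
gripper_width: 0.543
```

>>> {"fn": "carry_out", "kwargs": {"plan": [[0, 0, 0.002, 0, 1], [0, 0, 0.002, 0, 1], [0, 0, 0.002, 0, 1], [0, 0, 0, 0, 1], [0, 0, 0, 0, 1]]}}

```text
time_s: 4.9
tool_pos: [0.5262, 0.1509, 0.0952]
tool_rot: [[0.957, 0.291, 0.0], [0.291, -0.957, 0.0], [0.0, -0.0, -1.0]]
ft_force: [-4.6, -0.9, 12.1]
gripper_width: 0.544
```

```bash
python3 - <<'E'
from h import *
c=cap('wrist','w2.png')
E
```

```text
(no output)
```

View pics/w2.png

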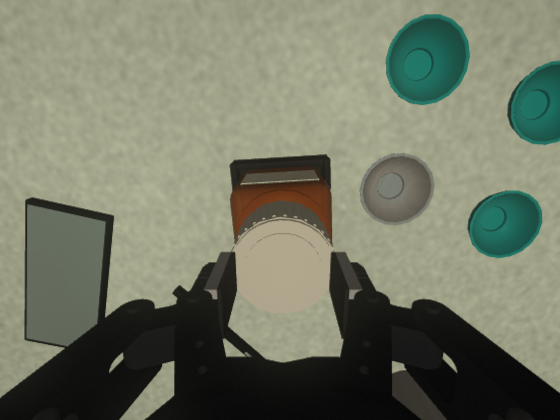

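The pads hold the cap squarely (edges 235 and 332 at row 270), and 12 N suggests it is nearly at full depth. I press slightly more, then twist counter-clockwise from above, which is negative about the tool z.

>>> {"fn": "carry_out", "kwargs": {"plan": [[0, 0, 0.002, 0, 1], [0, 0, 0, 0, 1], [0, 0, 0, -5, 1], [0, 0, 0, -5, 1], [0, 0, 0, -5, 1], [0, 0, 0, -5, 1], [0, 0, 0, 0, 1]]}}

```text
time_s: 5.82
tool_pos: [0.5273, 0.1517, 0.0948]
tool_rot: [[0.799, 0.602, 0.003], [0.602, -0.799, 0.002], [0.004, -0.0, -1.0]]
ft_force: [-7.0, 0.5, 32.3]
gripper_width: 0.543
```

```bash
python3 - <<'E'
from h import *
s=ctrl.get_state(); print(s['moment'],s['ft_force'],s['tool_pos'],np.round(s['joints'],1))
E
```

```text
[0.07539583 1.79880083 0.16194022] [-7.01966873  0.52728129 32.30939211] [0.52732717 0.15167349 0.09479991] [-35.8  25.   20.6 109.7 -11.8  47.2  28. ]
```

>>> {"fn": "carry_out", "kwargs": {"plan": [[0, 0, -0.001, -8, 1], [0, 0, 0, -8, 1], [0, 0, 0, -8, 1], [0, 0, 0, -8, 1], [0, 0, 0, -8, 1], [0, 0, 0, -8, 1], [0, 0, 0, 0, 1], [0, 0, 0, 0, 1]]}}

```text
time_s: 6.82
tool_pos: [0.5273, 0.1513, 0.0949]
tool_rot: [[0.089, 0.996, 0.003], [0.996, -0.089, 0.001], [0.001, 0.003, -1.0]]
ft_force: [-1.5, 0.4, 13.6]
gripper_width: 0.544
```

```bash
python3 - <<'E'
from h import *
c=cap('wrist','w3.png'); s=ctrl.get_state(); R=np.array(s['tool_rot']); print(s['moment'],s['ft_force'],s['gripper_width'],'ang',np.degrees(np.arctan2(R[1,0],R[0,0])),'from start',np.degrees(np.arctan2(.291,.957)))
E
```

```text
[0.09234067 0.11227976 0.06031713] [-0.4735063   0.08918354 14.32436526] 0.5453991633634134 ang 84.89587397455387 from start 16.913217710273745
```

View pics/w3.png

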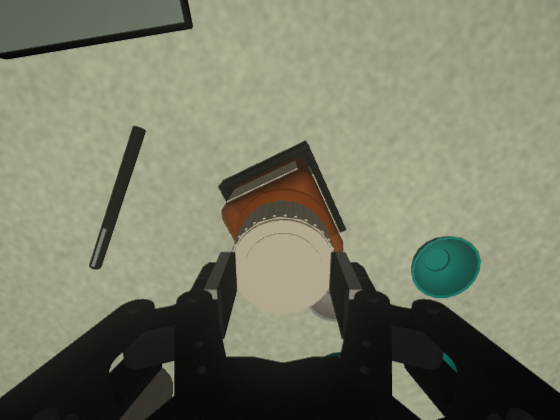

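The tool has turned 68° with almost no moment. The cap still sits squarely in the pads, so I lift gently and watch the force.

>>> {"fn": "carry_out", "kwargs": {"plan": [[0, 0, -0.003, 0, 1], [0, 0, -0.003, 0, 1], [0, 0, -0.003, 0, 1], [0, 0, -0.002, 0, 1], [0, 0, 0, 0, 1], [0, 0, 0, 0, 1]]}}

```text
time_s: 7.62
tool_pos: [0.526, 0.1508, 0.1045]
tool_rot: [[0.089, 0.996, -0.0], [0.996, -0.089, -0.0], [-0.0, -0.0, -1.0]]
ft_force: [0.5, 0.5, 0.9]
gripper_width: 0.54
```

>>> {"fn": "carry_out", "kwargs": {"plan": [[0, 0, -0.004, 0, 1], [0, 0, -0.004, 0, 1], [0, 0, -0.004, 0, 1], [0, 0, 0, 0, 1]]}}

```text
time_s: 8.12
tool_pos: [0.5262, 0.1508, 0.117]
tool_rot: [[0.089, 0.996, 0.0], [0.996, -0.089, 0.0], [0.0, 0.0, -1.0]]
ft_force: [0.9, 0.3, -0.5]
gripper_width: 0.542
```

Free: no downward pull. I lift it well clear and check.

>>> {"fn": "carry_out", "kwargs": {"plan": [[0, 0, -0.01, 0, 1], [0, 0, -0.01, 0, 1], [0, 0, -0.01, 0, 1], [0, 0, -0.01, 0, 1], [0, 0, -0.01, 0, 1], [0, 0, -0.01, 0, 1], [0, 0, 0, 0, 1], [0, 0, 0, 0, 1], [0, 0, 0, 0, 1], [0, 0, 0, 0, 1]]}}

```text
time_s: 9.38
tool_pos: [0.5259, 0.1508, 0.1763]
tool_rot: [[0.089, 0.996, -0.0], [0.996, -0.089, -0.0], [-0.0, -0.0, -1.0]]
ft_force: [0.4, 0.7, -0.7]
gripper_width: 0.536
```

```bash
python3 - <<'E'
from h import *
w=cap('wrist','w4.png'); c=cap('scene','s4.png'); s=ctrl.get_state(); print(s['time_s'],s['tool_pos'],s['gripper_width'],s['ft_force'])
b=cv2.resize(c['pixels'][90:270,240:450],(490,420)); a=cv2.resize(w['pixels'],(310,420))
cv2.imwrite('pics/f.png',np.hstack([b,a])[:,:,::-1])
E
```

```text
9.475 [0.52598562 0.15080904 0.17644148] 0.5434230505922502 [ 0.30681423 -0.18640549 -0.64915907]
```

View pics/f.png

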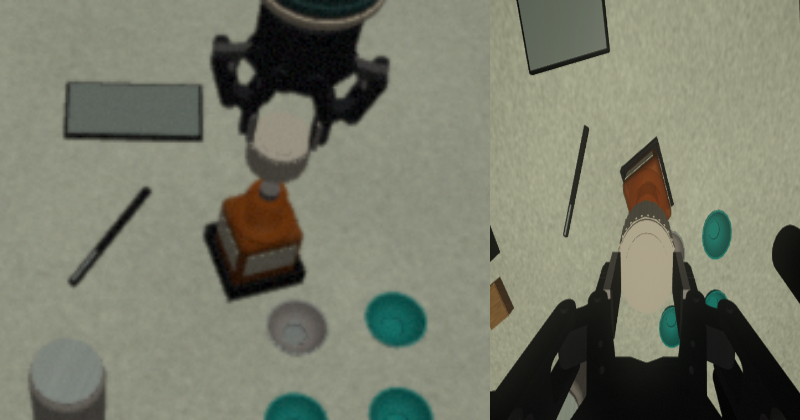

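The cap is held level between the pads (280,140), the open neck with its grey liner shows below it (270,188), and the dish and can are in place. I hand the job in.

```bash
python3 -c "
from plant import ctrl
print(ctrl.close_job())"
```

```text
the job is handed in; nothing more can be done
None
```

I opened the bottle beside the steel dish and handed the job in at about 9.5 s, still holding its cap. The hand-in gives no verdict.

- **Which bottle:** I chose the left one. The steel dish measured 92 mm from its axis, and the cap measured 52 mm across. The three position estimates agreed to about 3 mm.
- **Press and twist:** I pressed the cap to its hard stop, where the force reached 32 N. I then turned it 68° counter-clockwise with little twisting resistance. Slip between pads and cap could not be seen directly, but the cap lifted off with no pull.
- **Final check:** The cap is level in the gripper, straight above its bottle. The tool rose about 80 mm from the pressed position, so the cap is roughly 75 mm above its seat. The last pictures show the bare neck and grey liner below it, and the dish and can where they were.
- **Not checked:** I took no last picture of the other bottle. The arm stayed well away from it.
- **Disagreement:** The gripper opening read 0.54, where 52 of 85 mm would be 0.61. I took this as a nonlinear reading.

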